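# Clamp a spigot block with the turnbuckle clamp

## Task

Take the bare-spigot block out of the crate, set it flat in the nest of the green turnbuckle clamp and let go of it. Then turn the turnbuckle by its red-tipped spokes so that both jaws draw in together and grip the block with about 35 N on each orange pad (20 to 50 N is good); never squeeze it with more than 60 N. Leave the capped block, the oil bottle, the tub of caps and the wrench where they are.

Things in the scene. Friction and masses are not known exactly. Their poses are not given: they have to be found in the camera images.
- block: The block to clamp: aluminium, 60 (x) x 50 (y) x 30 mm high, with a bare steel spigot 24 mm in diameter standing 34 mm up from the middle of its top (64 mm overall); 0.28 to 0.52 kg. Origin: centre of its underside, z up. It starts on the floor of the crate, at either end. Either way round in the nest is right.
- crate: Open dark crate, fixed, 220 (x) x 180 (y) mm, walls 45 mm high and 5 mm thick, floor 5 mm thick. Origin: centre of its underside. It holds the bare block and the capped block side by side along its x.
- clamp: Fixed green clamp base plate, 280 (x) x 280 (y) x 20 mm. Origin: at table height below the middle of the nest; the plate spans local y from -65 to +215 mm; z up. Two blue jaws slide on it along local x. A turnbuckle lies along local x, 150 mm from the nest on the +y side.
- nest (a point): Middle of the nest on top of the base plate (20 mm above the table), axes as the clamp's. Two steel rails 8 mm high and 50 mm long run along local x, 59 mm apart between their inner faces (y = -29.5 and +29.5 mm). The block stands between them on the plate, its 60 mm length along local x, and is then squeezed along local x by the jaws' pads.
- turnbuckle: Steel turnbuckle body, 64 mm long. Origin: its middle, on its axis, which is its own x and parallel to the clamp's x. Five spokes of 10 mm diameter, 72 degrees apart, stand out in its plane x = 0, one of them along its own +z, each with a red ball of 16 mm diameter centred 72 mm from the axis (80 mm to its end). It can be turned by pushing one spoke after another.
- spoke_ball (a point): Centre of the red ball on the turnbuckle's +z spoke. How stiffly it turns: about 0.50 N m when free, and 0.0095 N m more for each newton on each pad (0.69 N m at 20 N, 0.83 at 35 N, 0.98 at 50 N). It stays where it is left. From the start 0.6 to 3.4 rad of tightening brings the pads to the block; 0.41 rad more brings the grip to 35 N.
- screw_axis (a point): Fixed point on the turnbuckle's axis, at its middle, 115 mm above the table and 150 mm from the nest along the clamp's +y; axes as the clamp's. Tightening moves the uppermost spoke towards +y, away from the nest (a negative turn about the clamp's x). Left- and right-hand quick-lead threads draw in each jaw 30 mm per full turn (4.77 mm per rad).
- jaw_near: Blue jaw on the clamp's -x side, 20 mm thick, its top 57 mm above the table at the nest; beside the turnbuckle it rises to 133 mm. It slides along the clamp's x. Origin: at table height below its inner face, in line with the nest; axes as the clamp's. An orange pad stands in front of the inner face.
- jaw_far: The like jaw on the clamp's +x side, origin at table height below its inner face, with its own pad. It moves in together with the near jaw, by equal amounts.
- jaw_near_stem (a point): Point on the near jaw's inner face, 40 mm above the table, behind the middle of its pad (34 mm wide, 24 mm high). The pad's face stands 14 to 24 mm in front: set on its stud, different each time and on each jaw, not measured. The pad is sprung, 18 N per mm from first touch, 8 mm at most. At the start each pad is 3 to 16 mm clear of a centred block.
- jaw_far_stem (a point): The like point on the far jaw's inner face, 40 mm above the table, behind its own pad, which stands 14 to 24 mm in front; the two pads seldom stand out equally.
- capped_block: Bystander in the crate: a like block with a white cap 30 mm in diameter on its spigot (68 mm overall). Origin: centre of its underside.
- oil_bottle: Bystander: yellow oil bottle with a red cap, 54 mm in diameter, 150 mm high. Origin: centre of its underside.
- cap_tub: Bystander: blue tub of white caps, 84 mm in diameter, 45 mm high. Origin: centre of its underside.
- wrench: Bystander: steel wrench 180 mm long lying on the table beyond the turnbuckle. Origin: under its middle.
Mind the look-alikes: they are no part of the job. Leave any pink look-alike of the block alone.

How it is judged (in metres and radians):
On the way, in this order (a step that is already met when the one before it is completed fails the run):
1. the bare block stands flat in the nest, let go, with the pads not yet gripping it (x of block in the frame of nest between -0.012 and 0.012 m and y of block in the frame of nest between -0.008 and 0.008 m and z of block in the frame of nest between -0.003 and 0.003 m and angle between block's own z axis and vertical below 0.06 rad and angle between the x axis of block and the x axis of clamp, either way round below 0.17 rad and contact force between the fingers and block below 0.2 N and contact force between each of jaw_near, jaw_far and block below 3 N), for 0.2 s.
2. both pads grip the block with 20 to 50 N (contact force between jaw_near and block between 20 and 50 N and contact force between jaw_far and block between 20 and 50 N), for 0.2 s.
At the end, for the whole second after the job is handed in: Block flat in the nest (12 mm along the rails, 8 mm across, underside within 3 mm of the plate, tilt under 0.06 rad, length within 0.17 rad of the clamp's x), each jaw's pad pressing on it with 20 to 50 N, block and turnbuckle at rest (all of step 2 and x of block in the frame of nest between -0.012 and 0.012 m and y of block in the frame of nest between -0.008 and 0.008 m and z of block in the frame of nest between -0.003 and 0.003 m and angle between block's own z axis and vertical below 0.06 rad and angle between the x axis of block and the x axis of clamp, either way round below 0.17 rad and linear speed of block below 0.01 m/s and angular speed of turnbuckle below 0.02 rad/s); the robot touches nothing.
It fails at once if a pad squeezes the block with more than 60 N (contact force between any of jaw_near, jaw_far and block above 60 N).
It fails at once if the capped block, oil bottle, tub or wrench is moved by more than 30 mm (distance of any of capped_block, oil_bottle, cap_tub, wrench from where it was at the start of the episode above 0.03 m).
It also fails if it takes over 67 s, if anything falls off the work surface, if the arm or the gripper's body presses on something with over 40 N, if the wrist force passes 120 N, or if a joint passes its speed limit or range.

## Robot

A 6-joint arm with a two-finger parallel gripper is mounted at the origin on the work surface. World frame = base frame: x ahead of the robot, y to its left, z up, the work surface at z = 0. Lengths are in mm, angles in degrees, forces in N, time in s.
With the tool pointing down it reaches from about 275 to 975 mm from the base axis. Payload 8.4 kg.
Tool frame: the origin (TCP) lies at the very end of the fingers, on their centre line; the grasp point (between the pads) lies 19 mm behind it (manip.pinch_z is the y of the grasp point in the tool frame, in mm); y points along the fingers, z is the direction in which the jaws open and shut, and the axes are right-handed (so a half turn about y gives the same grasp; the last joint's range is limited). The gripper opens to 92 mm and grips with 3 to 60 N. Pads are 20 mm wide; open, the fingers measure 128 mm over their backs; the gripper's body (75 mm by 189 mm) begins 69 mm behind the grasp point.
Start: joints at [72.456, 20.225, 93.587, -0, 66.188, -0.138], TCP at [186.966, 596.382, 214.583] pointing down, gripper open.
Joint ranges: [-150.9, 150.9], [-52.94, 120.26], [3.33, 152.33], [-74.26, 254.26], [0, 154.13], [-172.89, 172.89]. Speed limits (degrees/s): [127.2, 127.2, 159.86, 180, 180, 180].

## Interface

Orientations are given as a 3x3 rotation matrix whose columns are the frame's x, y, z axes.
In Python, from bench import manip gives the robot as it stands.
- The arm moves only by the tool arm_command, never from a script. Its argument "deltas" is a list of rows, each a list of 7 numbers: the shift along the tool's x, y, z in mm, then the turn, a rotation vector about the tool's x, y, z in degrees, then the opening in per cent of the stroke, from 0 (shut) to 100 (fully open). A call has 1 to 12 rows; each row is the pose to reach, as a shift and turn from the pose commanded when the call began, along the tool's axes at that moment; what a row does not reach only later rows make up. A row lasts 1/12 s, in which the tool goes at most 41.7 mm and 7.16 degrees, less where a joint would pass 70% of its speed; a pose out of reach is approached as far as the arm can. A call with a gripper value outside its range is refused whole. The fingers move at their own pace and stop on an object; the grip force is fixed at half the most. Time passes only in rows, so rows that repeat a pose let the fingers close. It gives the time, the measured TCP pose, the force and the opening at its end, in the units of the state.
- manip.observe(): the state, without advancing time (a new reading comes with each control period).
- manip.grab_frame(name): name is "side" or "top" or "wrist"; returns the picture (480x640x3 uint8, blue, green, red); there is no depth.
- manip.camera_model(name): a dict with "mtx" (3x3 intrinsics, pixels), "T" (4x4, takes a point from camera to world coordinates). Camera axes: x right, y down, z forward; pixel columns grow to the right and rows downward; lengths in mm; the calibration is good to about 2 mm. A picture is of the moment at which its call begins: read the wrist's pose just before it. camera_model takes no time and is no camera call; for the wrist camera it gives the pose at the moment of the call.
- manip.close_job(): hands the job in, once; it reports no verdict.
The state is a dict: "time": time; "joint_pos": joint angles; "joint_vel": joint speeds; "joint_efforts": joint torques, N m; "tcp_pos": TCP position; "ee_rot": TCP orientation; "contact_force": force on the tool from outside, world axes, zero at the start; "ft_torque": the same for the moment, N m; "opening": finger opening in mm.
Only numpy, scipy, OpenCV 4.12 (cv2) and the standard library are available. Lean on these libraries where they do the work, as an engineer would, in place of code of your own. Each camera call takes 0.05 s, during which the arm holds its last target. There are 200 camera calls.

## Working session

There is one attempt and no reset: what is moved stays moved. The work goes in short steps, Python scripts to look and compute and a tool call to move; the robot and the scene stay as the last step left them, time stands still between calls to the robot, and variables do not carry over. Pictures are saved under pics/ and viewed, about 8 in all and at most 12, crops included, and the job is handed in when it is done.

Besides the shell and the picture viewer there is one more tool, called after "Call:" by a JSON object that holds its "fn" and its "kwargs", one argument or row to a line. arm_command: Moves the arm, as the interface text tells. Its arguments: {"type":"object","properties":{"deltas":{"type":"array","items":{"type":"array","items":{"type":"number"}}}},"required":["deltas"]}

```bash
ls; mkdir -p pics; python3 - <<'E'
from bench import manip
import cv2,numpy as np
np.set_printoptions(precision=2,suppress=True)
for n in("top","side"):
    cv2.imwrite(f"pics/{n}0.png",manip.grab_frame(n)); c=manip.camera_model(n); print(n,c["mtx"],c["T"])
s=manip.observe(); print(s)
c=manip.camera_model("wrist");print(c["mtx"],c["T"])
E
```

```text
pics
top [[439.62   0.   318.54]
 [  0.   439.62 241.7 ]
 [  0.     0.     1.  ]] [[  -0.03   -1.      0.07  531.14]
 [  -1.      0.03    0.04  -79.64]
 [  -0.04   -0.07   -1.   1070.78]
 [   0.      0.      0.      1.  ]]
side [[473.96   0.   316.2 ]
 [  0.   473.96 242.81]
 [  0.     0.     1.  ]] [[   0.68   -0.48    0.55  -40.16]
 [  -0.73   -0.43    0.53 -671.39]
 [  -0.02   -0.76   -0.65  912.61]
 [   0.      0.      0.      1.  ]]
{'time': 0.1, 'joint_pos': array([72.46, 20.26, 93.62, -0.  , 66.19, -0.14]), 'joint_vel': array([-0.04, -0.17, -0.04,  0.04, -0.02,  0.01]), 'joint_efforts': array([ -0.  , -59.49, -33.49,   0.07,   0.02,  -0.  ]), 'tcp_pos': array([186.84, 595.97, 213.94]), 'ee_rot': array([[ 0.95, -0.  ,  0.3 ],
       [-0.3 , -0.  ,  0.95],
       [ 0.  , -1.  , -0.  ]]), 'contact_force': array([-0.15, -0.4 , -0.99]), 'ft_torque': array([-0.01,  0.02,  0.03]), 'opening': 92.03494012674848}
[[415.59   0.   316.64]
 [  0.   415.59 237.71]
 [  0.     0.     1.  ]] [[  0.3    0.91   0.29 105.65]
 [  0.95  -0.29  -0.09 622.49]
 [ -0.     0.3   -0.95 385.06]
 [  0.     0.     0.     1.  ]]
```

View pics/top0.png

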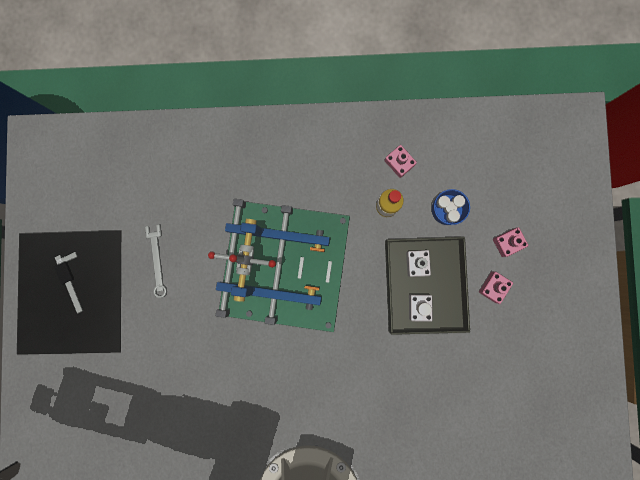

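View pics/side0.png

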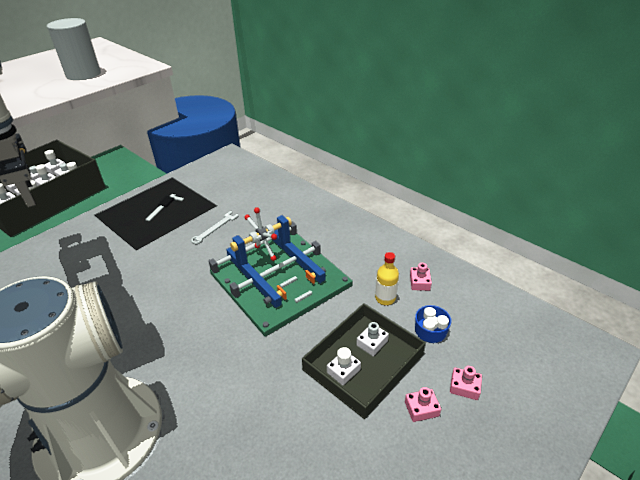

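The bare block is at the crate's far end, top view (419,262), and the capped one is at (421,308). The nest rails are at (300,268) and (328,271). The turnbuckle's balls are at about (211,255), (233,258) and (272,263). Next I measure these.

```bash
cat > h.py <<'E'
from bench import manip
import cv2,numpy as np
np.set_printoptions(precision=2,suppress=True)
def onplane(c,uv,z):
    d=c["T"][:3,:3]@np.linalg.solve(c["mtx"],np.array([uv[0],uv[1],1.])); o=c["T"][:3,3]
    return o+d*(z-o[2])/d[2]
def onplane2(c,uv,p,n):
    d=c["T"][:3,:3]@np.linalg.solve(c["mtx"],np.array([uv[0],uv[1],1.])); o=c["T"][:3,3]
    return o+d*(np.dot(np.array(p)-o,n)/np.dot(d,n))
def proj(c,P):
    q=c["mtx"]@(c["T"][:3,:3].T@(np.array(P,float)-c["T"][:3,3])); return q[:2]/q[2]
def blobs(m,amin,roi=None):
    m=m.astype(np.uint8)*255
    if roi: k=np.zeros_like(m); x0,y0,x1,y1=roi; k[y0:y1,x0:x1]=m[y0:y1,x0:x1]; m=k
    cs,_=cv2.findContours(m,cv2.RETR_EXTERNAL,cv2.CHAIN_APPROX_NONE)
    return [(cv2.contourArea(c),np.array(cv2.minAreaRect(c)[0]),c) for c in cs if cv2.contourArea(c)>=amin]
E
python3 - <<'E'
from h import *
t=cv2.imread("pics/top0.png"); s=cv2.imread("pics/side0.png"); ct,cs=manip.camera_model("top"),manip.camera_model("side")
hsv=cv2.cvtColor(t,cv2.COLOR_BGR2HSV); hs=cv2.cvtColor(s,cv2.COLOR_BGR2HSV)
# plate
g=(hsv[...,0]>60)&(hsv[...,0]<95)&(hsv[...,1]>80)
k=np.zeros(g.shape,np.uint8);k[185:345,195:370]=g[185:345,195:370]
pts=cv2.findNonZero(k); r=cv2.minAreaRect(pts); q=[onplane(ct,p,20) for p in cv2.boxPoints(r)]
print("plate",r,np.array(q)); c=np.mean(q,0);print("centre",c)
# rails
b=(hsv[...,2]>170)&(hsv[...,1]<60)
for a,p,cn in blobs(b,15,(290,245,340,295)): print("rail",a,p,onplane(ct,p,28),[onplane(ct,x,28)[:2] for x in cv2.boxPoints(cv2.minAreaRect(cn))])
for a,p,cn in blobs((hsv[...,2]>150)&(hsv[...,1]<40),100,(392,242,465,330)): 
    rr=cv2.minAreaRect(cn);print("blk",a,rr,onplane(ct,p,35),[onplane(ct,x,35)[:2] for x in cv2.boxPoints(rr)])
for h,roi,n in((hsv,(200,235,290,280),"t"),(hs,(235,200,300,270),"s")):
    red=((h[...,0]<7)|(h[...,0]>173))&(h[...,1]>150)
    for a,p,cn in blobs(red,5,roi): print("red",n,a,p,onplane(ct if n=="t" else cs,p,115))
cv2.imwrite("pics/z0.png",np.vstack([cv2.resize(t[185:335,200:360],None,fx=3.4,fy=3.4,interpolation=2)[:, :544]]))
cv2.imwrite("pics/z1.png",cv2.resize(s[195:345,200:360],None,fx=3.8,fy=3.8,interpolation=2))
E
```

```text
plate ((283.79998779296875, 265.3999938964844), (116.24836730957031, 116.24836730957031), 8.130102157592773) [[ 436.24  202.82   20.  ]
 [ 712.54  159.39   20.  ]
 [ 663.5  -118.39   20.  ]
 [ 391.36  -70.97   20.  ]]
centre [550.91  43.21  20.  ]
rail 38.0 [328.2 271.1] [533.13 -63.51  28.  ] [array([510.21, -56.  ]), array([557.29, -64.1 ]), array([556.1 , -71.04]), array([509.04, -62.92])]
rail 34.0 [300.39 267.15] [544.26   2.19  28.  ] [array([521.41,   9.97]), array([568.45,   0.93]), array([567.18,  -5.6 ]), array([520.15,   3.45])]
blk 484.5 ((421.0, 307.5), (25.0, 20.0), 90.0) [ 443.11 -276.34   35.  ] [array([ 472.48, -254.51]), array([ 471.33, -300.6 ]), array([ 413.9 , -298.05]), array([ 414.95, -252.14])]
blk 468.0 ((418.923828125, 262.9339904785156), (25.221454620361328, 20.51915168762207), 85.91438293457031) [ 546.42 -275.94   35.  ] [array([ 574.83, -251.26]), array([ 576.89, -298.91]), array([ 518.16, -300.49]), array([ 516.02, -253.03])]
red t 27.5 [272. 263.] [553.9   57.22 115.  ]
red t 30.0 [232.6 257.8] [567.69 143.7  115.  ]
red t 23.0 [210.5 255. ] [575.21 192.53 115.  ]
red s 14.0 [273.1 257.7] [517.83  21.95 115.  ]
red s 5.5 [256.5 245.5] [521.14  88.58 115.  ]
red s 18.0 [273.7 236.1] [576.98  83.31 115.  ]
red s 7.5 [246.5 216.5] [584.91 203.12 115.  ]
red s 15.0 [256. 210.] [622.83 206.23 115.  ]
```

View pics/z1.png

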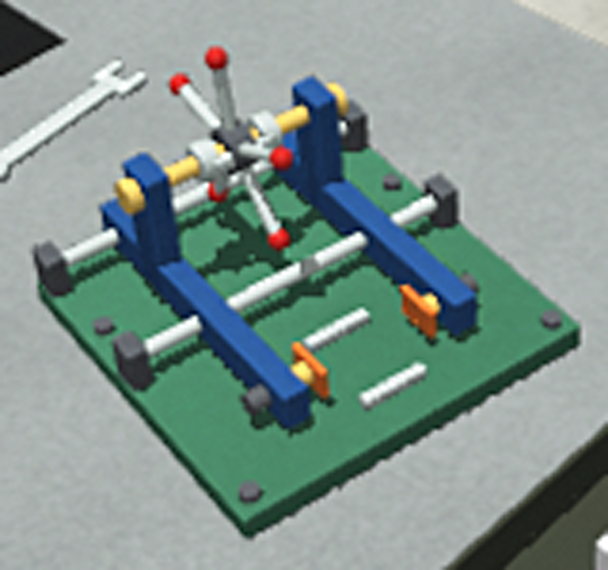

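```bash
cat >> h.py <<'E'
YC=-9.5; N=np.array([538.6,-30.7,20.])
CX=np.array([np.cos(np.radians(YC)),np.sin(np.radians(YC)),0]); CY=np.array([-CX[1],CX[0],0]); UZ=np.array([0,0,1.])
SA=N+150*CY+95*UZ
from scipy.spatial.transform import Rotation as Ro
def clampxyz(P): return np.array([np.dot(P-N,CX),np.dot(P-N,CY),P[2]-20])
def Rt(yaw,tilt=0):
    y=np.radians(yaw); R=np.array([[np.cos(y),0,-np.sin(y)],[np.sin(y),0,np.cos(y)],[0,-1,0]]); return R
def go(P,yaw,s=None):
    s=s or manip.observe(); R=s["ee_rot"]
    print("row",R.T@(np.array(P)-s["tcp_pos"]),Ro.from_matrix(R.T@Rt(yaw)).as_rotvec(degrees=True))
E
python3 - <<'E'
from h import *
cs=manip.camera_model("side");ct=manip.camera_model("top")
print("axis",SA)
for uv in((273.1,257.7),(256.5,245.5),(273.7,236.1),(246.5,216.5),(256,210)):
    d=onplane2(cs,uv,SA,CX)-SA; y=d@CY;z=d[2]; print(uv,y,z,"r",np.hypot(y,z),"ang from up toward +y",np.degrees(np.arctan2(y,z)))
go((400,100,300),-17.6); go((546,-276,210),1.6)
E
```

```text
axis [563.36 117.24 115.  ]
(273.1, 257.7) -49.56707902568928 -53.38144196676228 r 72.84554666957847 ang from up toward +y -137.1219049285793
(256.5, 245.5) 37.37003891378437 -68.7609472789909 r 78.25974494669609 ang from up toward +y 151.4769078504813
(273.7, 236.1) -64.49369055694021 31.362160403665598 r 71.71486057184806 ang from up toward +y -64.06715084762214
(246.5, 216.5) 73.77333393471307 11.96209526984967 r 74.73684849582331 ang from up toward +y 80.78984225981583
(256, 210) 13.364369813687327 68.89527706478634 r 70.17952395357689 ang from up toward +y 10.977948645640305
row [ 351.75  -85.56 -409.61] [0.07 0.2  0.  ]
row [ 603.52    4.83 -724.62] [  0.07 -19.    -0.01]
```

Call:
{"fn": "arm_command", "kwargs": {
  "deltas": [
    [40,-40,-40,0,0,0,100],
    [350,-86,-410,0,0,0,100],
    [350,-86,-410,0,0,0,100],
    [350,-86,-410,0,0,0,100],
    [350,-86,-410,0,0,0,100],
    [350,-86,-410,0,0,0,100],
    [350,-86,-410,0,0,0,100],
    [350,-86,-410,0,0,0,100],
    [350,-86,-410,0,0,0,100],
    [350,-86,-410,0,0,0,100],
    [350,-86,-410,0,0,0,100],
    [350,-86,-410,0,0,0,100]
  ]
}}

```text
time: 1.1
tcp_pos: [378.9, 144.8, 294.7]
ee_rot: [[0.954, 0.0, 0.299], [-0.299, 0.0, 0.954], [0.0, -1.0, 0.0]]
contact_force: [1.0, -0.1, -0.0]
opening: 91.8
```

```bash
python3 - <<'E'
from h import *
s=manip.observe();print(s["time"],s["tcp_pos"]);go((546,-276,210),1.6)
E
```

```text
1.1 [378.86 144.8  294.69]
row [ 285.23   84.69 -351.64] [ -0.01 -18.99   0.01]
```

Call:
{"fn": "arm_command", "kwargs": {
  "deltas": [
    [285,85,-351,0,-19,0,100],
    [285,85,-351,0,-19,0,100],
    [285,85,-351,0,-19,0,100],
    [285,85,-351,0,-19,0,100],
    [285,85,-351,0,-19,0,100],
    [285,85,-351,0,-19,0,100],
    [285,85,-351,0,-19,0,100],
    [285,85,-351,0,-19,0,100],
    [285,85,-351,0,-19,0,100],
    [285,85,-351,0,-19,0,100],
    [285,85,-351,0,-19,0,100],
    [285,85,-351,0,-19,0,100]
  ]
}}

```text
time: 2.1
tcp_pos: [546.3, -277.0, 208.0]
ee_rot: [[1.0, -0.001, -0.026], [0.026, -0.0, 1.0], [-0.001, -1.0, -0.0]]
contact_force: [0.5, 1.2, 0.2]
opening: 91.9
```

Call:
{"fn": "arm_command", "kwargs": {
  "deltas": [
    [0,0,0,0,0,0,100],
    [0,0,0,0,0,0,100],
    [0,0,0,0,0,0,100]
  ]
}}

```text
time: 2.35
tcp_pos: [545.2, -272.7, 209.0]
ee_rot: [[1.0, -0.001, -0.028], [0.028, 0.001, 1.0], [-0.001, -1.0, 0.001]]
contact_force: [-1.2, 0.2, 0.6]
opening: 91.9
```

```bash
python3 - <<'E'
from h import *
s=manip.observe();print(s["time"],s["tcp_pos"]);print(s["ee_rot"])
c=manip.camera_model("wrist");w=manip.grab_frame("wrist");cv2.imwrite("pics/w1.png",w)
sd=manip.grab_frame("side");cv2.imwrite("pics/s1.png",sd)
h=cv2.cvtColor(w,cv2.COLOR_BGR2HSV)
for a,p,cn in blobs((h[...,2]>130)&(h[...,1]<40),800):
    rr=cv2.minAreaRect(cn);print(a,rr,onplane(c,p,35),[onplane(c,x,35)[:2] for x in cv2.boxPoints(rr)])
cv2.imwrite("pics/c1.png",np.hstack([cv2.resize(w,(480,360)),sd[120:480,320:640]]))
E
```

```text
2.35 [ 545.2  -272.69  209.04]
[[ 1.   -0.   -0.03]
 [ 0.03  0.    1.  ]
 [-0.   -1.    0.  ]]
2933.0 ((423.5, 466.5), (25.0, 153.0), 90.0) [ 817.21 -151.9    35.  ] [array([ 802.86, -233.14]), array([798.72, -74.04]), array([831.89, -68.76]), array([ 836.11, -231.52])]
4549.0 ((232.5, 466.5), (25.0, 199.0), 90.0) [ 822.42 -352.66   35.  ] [array([ 808.64, -455.44]), array([ 803.27, -248.73]), array([ 836.52, -247.47]), array([ 842.  , -458.93])]
1220.5 ((493.5, 446.5), (9.0, 153.0), 90.0) [789.24 -82.3   35.  ] [array([ 785.55, -161.9 ]), array([781.45,  -4.44]), array([792.96,  -2.02]), array([ 797.08, -160.75])]
1184.5 ((483.0, 434.0), (12.0, 172.0), 90.0) [773.7  -95.47  35.  ] [array([ 768.51, -183.96]), array([763.95,  -9.14]), array([778.95,  -6.  ]), array([ 783.55, -182.68])]
2046.0 ((556.7264404296875, 365.4726867675781), (125.17463684082031, 36.018043518066406), 9.940573692321777) [690.96 -36.31  35.  ] [array([700.36, -97.52]), array([661.42, -97.62]), array([681.66,  24.22]), array([721.94,  28.01])]
2353.5 ((233.20751953125, 350.04998779296875), (57.654239654541016, 66.145263671875), 20.67442512512207) [ 682.13 -347.3    35.  ] [array([ 706.13, -385.41]), array([ 639.18, -359.93]), array([ 658.94, -310.46]), array([ 728.1 , -333.79])]
4125.0 ((313.0, 209.5), (73.0, 60.0), 90.0) [ 543.08 -274.81   35.  ] [array([ 512.67, -300.45]), array([ 511.34, -250.67]), array([ 575.17, -247.75]), array([ 576.57, -300.28])]
5432.5 ((310.9210205078125, 73.05465698242188), (75.2520523071289, 102.11680603027344), 2.2025980949401855) [ 434.74 -279.05   35.  ] [array([ 472.6 , -309.88]), array([ 398.88, -306.54]), array([ 399.31, -250.2 ]), array([ 473.22, -249.56])]
110016.0 ((319.5, 205.0), (410.0, 639.0), 90.0) [ 539.01 -269.39   35.  ] [array([ 390.69, -509.53]), array([377.9 , -37.91]), array([740.2 ,  56.36]), array([ 756.91, -582.45])]
```

View pics/c1.png

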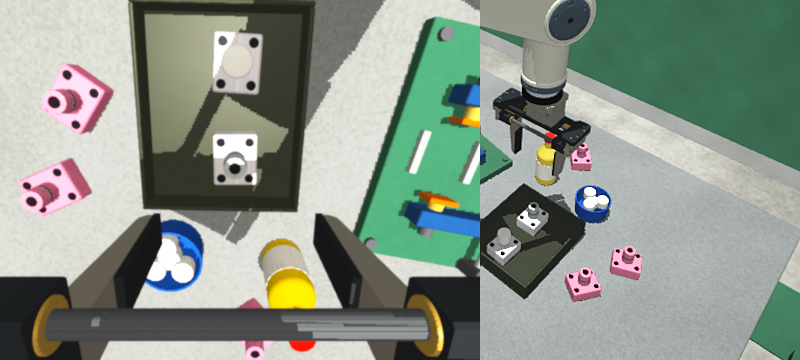

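The composite shows the bare block upright under the gripper, at about (235,160) in the left half. The gripper body is wide along its opening direction, so gripping the spigot with the jaws opening along x keeps clear of the spokes. I still need the bottle position, the block's yaw from its bolt holes, and the pad gaps.

```bash
python3 - <<'E'
from h import *
w=cv2.imread("pics/w1.png");c=manip.camera_model("wrist")
g=cv2.cvtColor(w,cv2.COLOR_BGR2GRAY);h=cv2.cvtColor(w,cv2.COLOR_BGR2HSV)
P=[]
for a,p,cn in blobs(g<45,10,(280,176,350,252)):
    if a<300: P.append(onplane(c,p,35)); print("dot",a,p,P[-1])
print("centre",np.mean(P,0))
# bottle cap
ct,cs=manip.camera_model("top"),manip.camera_model("side")
for f,cc,roi in(("top0",ct,(370,180,410,220)),("side0",cs,(375,245,405,270))):
    t=cv2.imread(f"pics/{f}.png");hh=cv2.cvtColor(t,cv2.COLOR_BGR2HSV)
    for a,p,cn in blobs(((hh[...,0]<7)|(hh[...,0]>173))&(hh[...,1]>150),10,roi): print(f,a,p,onplane(cc,p,143))
cv2.imwrite("pics/w1n.png",cv2.resize(w[80:480,420:640],None,fx=1.5,fy=1.5))
E
```

```text
dot 36.5 [331.  237.5] [ 568.32 -258.12   35.  ]
dot 47.0 [295.  237.5] [ 569.2 -289.5   35. ]
dot 105.5 [313.  224.5] [ 557.   -274.11   35.  ]
centre [ 564.84 -273.91   35.  ]
top0 94.5 [394.75 195.75] [ 688.29 -210.71  143.  ]
side0 72.0 [389.5 257.5] [ 686.25 -210.96  143.  ]
```

```bash
python3 - <<'E'
from h import *
go((545.5,-274.5,125),-88.4)
E
```

```text
row [-0.05 84.7  -2.32] [-0.01 90.05 -0.02]
```

Call:
{"fn": "arm_command", "kwargs": {
  "deltas": [
    [0,10,-2,0,7,0,65],
    [0,20,-2,0,14,0,65],
    [0,30,-2,0,21,0,65],
    [0,40,-2,0,28,0,65],
    [0,50,-2,0,35,0,65],
    [0,60,-2,0,42,0,65],
    [0,70,-2,0,49,0,65],
    [0,80,-2,0,56,0,65],
    [0,85,-2,0,63,0,65],
    [0,85,-2,0,70,0,65],
    [0,85,-2,0,77,0,65],
    [0,85,-2,0,84,0,65]
  ]
}}

```text
time: 3.45
tcp_pos: [545.9, -274.1, 124.9]
ee_rot: [[0.128, 0.0, 0.992], [-0.992, -0.0, 0.128], [0.0, -1.0, 0.0]]
contact_force: [0.5, 0.1, 0.5]
opening: 59.4
```

Call:
{"fn": "arm_command", "kwargs": {
  "deltas": [
    [0,0,0,0,6,0,65],
    [0,0,0,0,6,0,65],
    [0,0,0,0,6,0,65]
  ]
}}

```text
time: 3.7
tcp_pos: [546.0, -274.6, 125.0]
ee_rot: [[0.032, 0.001, 0.999], [-0.999, -0.0, 0.032], [0.0, -1.0, 0.001]]
contact_force: [0.0, -0.5, 0.1]
opening: 59.7
```

```bash
python3 - <<'E'
from h import *
s=manip.observe();print(s["time"],s["tcp_pos"],s["opening"],s["joint_pos"]);print(s["ee_rot"])
c=manip.camera_model("wrist");w=manip.grab_frame("wrist");cv2.imwrite("pics/w2.png",w)
for z in(35,69): print(proj(c,(545.5,-274.5,z)))
go((545.5,-274.5,45),-88.4)
E
```

```text
3.7 [ 545.98 -274.55  125.03] 59.73978659158351 [-26.84  24.47  99.8    0.    55.7  -28.69]
[[ 0.03  0.    1.  ]
 [-1.   -0.    0.03]
 [ 0.   -1.    0.  ]]
[315.87 243.59]
[315.86 261.8 ]
row [-0.24 79.87 -0.47] [-0.02  0.26  0.01]
```

View pics/w2.png

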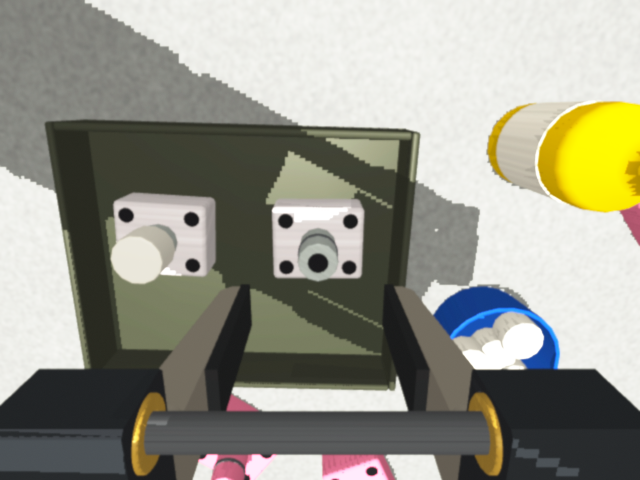

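The bolt holes are centred at (318,244.5) and the spigot hole is at (318,263). That is within 1.5 mm of the target and in line with the tool, so I descend and grip.

Call:
{"fn": "arm_command", "kwargs": {
  "deltas": [
    [0,40,0.5,0,0,0,65],
    [0.5,81,0.5,0,0,0,65],
    [0.5,81,0.5,0,0,0,65],
    [0.5,81,0.5,0,0,0,65],
    [0.5,81,0.5,0,0,0,0],
    [0.5,81,0.5,0,0,0,0],
    [0.5,81,0.5,0,0,0,0],
    [0.5,81,0.5,0,0,0,0],
    [0.5,81,0.5,0,0,0,0],
    [0.5,81,0.5,0,0,0,0],
    [0.5,81,0.5,0,0,0,0]
  ]
}}

```text
time: 4.67
tcp_pos: [546.7, -276.1, 44.3]
ee_rot: [[0.028, 0.001, 1.0], [-1.0, -0.001, 0.028], [0.001, -1.0, 0.001]]
contact_force: [-1.0, -0.4, 6.2]
opening: 23.4
```

Call:
{"fn": "arm_command", "kwargs": {
  "deltas": [
    [0,-40,0,0,0,0,0],
    [0,-80,0,0,0,0,0],
    [0,-120,0,0,0,0,0],
    [0,-157,0,0,0,0,0],
    [0,-157,0,0,0,0,0],
    [0,-157,0,0,0,0,0],
    [0,-157,0,0,0,0,0]
  ]
}}

```text
time: 5.25
tcp_pos: [545.3, -275.4, 199.1]
ee_rot: [[0.028, -0.002, 1.0], [-1.0, 0.001, 0.028], [-0.001, -1.0, -0.002]]
contact_force: [-0.2, -0.2, -5.3]
opening: 23.3
```

```bash
python3 - <<'E'
from h import *
s=manip.observe();print(s["time"],s["tcp_pos"],s["opening"]);print(s["ee_rot"])
print("nest",N); go(N+[0,0,200],-99.5)
E
```

```text
5.25 [ 545.34 -275.37  199.08] 23.322069324897427
[[ 0.03 -0.    1.  ]
 [-1.    0.    0.03]
 [-0.   -1.   -0.  ]]
nest [538.6 -30.7  20. ]
row [-244.79  -20.68    0.04] [ 0.11 11.1  -0.05]
```

Call:
{"fn": "arm_command", "kwargs": {
  "deltas": [
    [-40,-3,0,0,2,0,0],
    [-80,-7,0,0,4,0,0],
    [-120,-10,0,0,6,0,0],
    [-160,-14,0,0,8,0,0],
    [-200,-17,0,0,10,0,0],
    [-235,-21,0,0,11.1,0,0],
    [-245,-21,0,0,11.1,0,0],
    [-245,-21,0,0,11.1,0,0],
    [-245,-21,0,0,11.1,0,0],
    [-245,-21,0,0,11.1,0,0]
  ]
}}

```text
time: 6.08
tcp_pos: [538.8, -31.9, 220.0]
ee_rot: [[-0.165, -0.002, 0.986], [-0.986, -0.0, -0.165], [0.001, -1.0, -0.002]]
contact_force: [-0.4, -0.0, -4.6]
opening: 22.9
```

```bash
python3 - <<'E'
from h import *
s=manip.observe();print(s["time"],s["tcp_pos"],s["opening"]);print(s["ee_rot"])
c=manip.camera_model("wrist");w=manip.grab_frame("wrist");cv2.imwrite("pics/w3.png",w)
for n,P in(("r+",N+29.5*CY+8*UZ),("r-",N-29.5*CY+8*UZ),("nest",N)): print(n,proj(c,P))
h=cv2.cvtColor(w,cv2.COLOR_BGR2HSV)
o=(h[...,0]>5)&(h[...,0]<18)&(h[...,1]>180)
for a,p,cn in blobs(o,60): print("orange",a,p,clampxyz(onplane(c,p,52)))
go(N+[0,0,100],-99.5)
E
```

```text
6.0833 [538.85 -31.9  220.01] 22.90823773637696
[[-0.17 -0.    0.99]
 [-0.99 -0.   -0.17]
 [ 0.   -1.   -0.  ]]
r+ [316.71 173.77]
r- [316.75 238.2 ]
nest [316.74 204.75]
orange 366.0 [371.55 208.54] [45.89  4.06 32.  ]
orange 357.0 [266.  208.5] [-42.42   4.12  32.  ]
row [ -1.41 100.31  -0.49] [ 0.11 -0.05  0.04]
```

View pics/w3.png

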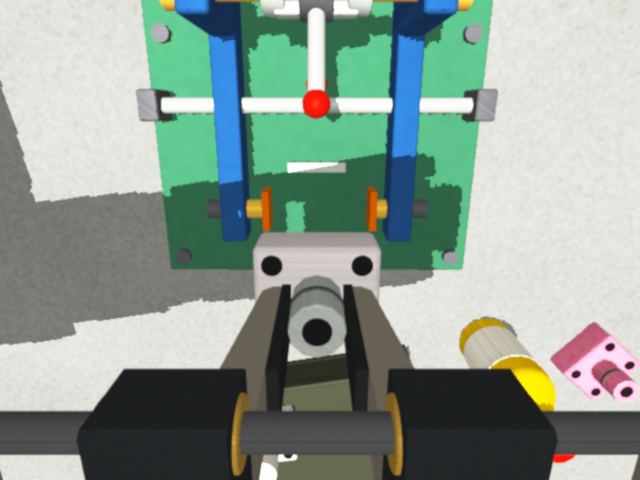

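The rails show where predicted and the pads are at columns 271 and 368, about ‑38 and +42.5 mm, so I place the block at x = +2 mm between the pads.

```bash
python3 - <<'E'
from h import *
c=manip.camera_model("wrist")
for u in(271.5,367.5): 
  for z in (40,52): print(u,z,clampxyz(onplane(c,(u,208),z)))
T=N+2.3*CX-0.5*CY
for z in(85,59.5): go([*T[:2],z],-99.5)
E
```

```text
271.5 40 [-38.86   1.47  20.  ]
271.5 52 [-37.51   4.31  32.  ]
367.5 40 [44.33  1.36 20.  ]
367.5 52 [42.84  4.2  32.  ]
row [ -0.93 135.31   1.87] [ 0.11 -0.05  0.04]
row [ -0.95 160.81   1.92] [ 0.11 -0.05  0.04]
```

Call:
{"fn": "arm_command", "kwargs": {
  "deltas": [
    [-1,40,2,0,0,0,0],
    [-1,80,2,0,0,0,0],
    [-1,120,2,0,0,0,0],
    [-1,145,2,0,0,0,0],
    [-1,150,2,0,0,0,0],
    [-1,150,2,0,0,0,0],
    [-1,150,2,0,0,0,0]
  ]
}}

```text
time: 6.72
tcp_pos: [542.5, -31.1, 72.3]
ee_rot: [[-0.166, 0.001, 0.986], [-0.986, -0.0, -0.166], [-0.0, -1.0, 0.001]]
contact_force: [-0.1, -0.4, -4.2]
opening: 23.3
```

```bash
python3 - <<'E'
from h import *
s=manip.observe();print(s["contact_force"],clampxyz(s["tcp_pos"]),s["tcp_pos"])
T=N+2.3*CX-0.5*CY
go([*T[:2],59.5],-99.5)
c=manip.camera_model("wrist");w=manip.grab_frame("wrist");cv2.imwrite("pics/w4.png",w)
cv2.imwrite("pics/w4c.png",w[100:400,150:500])
E
```

```text
[-0.12 -0.43 -4.2 ] [ 3.95  0.22 52.29] [542.54 -31.13  72.29]
row [ 0.73 12.78 -1.66] [-0.05 -0.06 -0.  ]
```

View pics/w4c.png

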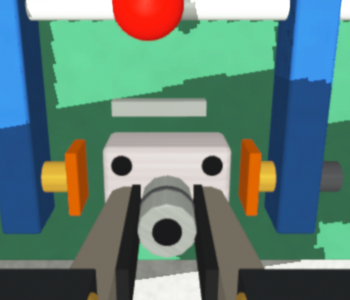

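The block sits centred between the pads, just in front of the +y rail. I lower it the rest of the way.

Call:
{"fn": "arm_command", "kwargs": {
  "deltas": [
    [0.5,6,-1.5,0,0,0,0],
    [0.5,11,-1.5,0,0,0,0],
    [0.5,13,-1.5,0,0,0,0],
    [0.5,13,-1.5,0,0,0,0],
    [0.5,13,-1.5,0,0,0,0]
  ]
}}

```text
time: 7.18
tcp_pos: [540.9, -31.1, 60.0]
ee_rot: [[-0.165, 0.002, 0.986], [-0.986, -0.001, -0.165], [0.001, -1.0, 0.002]]
contact_force: [-3.5, -3.0, 10.0]
opening: 23.3
```

Call:
{"fn": "arm_command", "kwargs": {
  "deltas": [
    [0,-0.5,0,0,0,0,45],
    [0,-0.5,0,0,0,0,45],
    [0,-0.5,0,0,0,0,45],
    [0,-0.5,0,0,0,0,45],
    [0,-30,0,0,0,0,45],
    [0,-65,0,0,0,0,45],
    [0,-100,0,0,0,0,45],
    [0,-140,0,0,0,0,45],
    [0,-140,0,0,0,0,45],
    [0,-140,0,0,0,0,0],
    [0,-140,0,0,0,0,0]
  ]
}}

```text
time: 8.1
tcp_pos: [539.8, -30.5, 198.0]
ee_rot: [[-0.165, -0.0, 0.986], [-0.986, 0.0, -0.165], [0.0, -1.0, -0.0]]
contact_force: [-0.3, 0.5, -0.2]
opening: 30.1
```

```bash
python3 - <<'E'
from h import *
s=manip.observe();print(s["time"],s["contact_force"],clampxyz(s["tcp_pos"]),s["tcp_pos"],s["joint_pos"])
c=manip.camera_model("wrist");w=manip.grab_frame("wrist");cv2.imwrite("pics/w5.png",w)
print(repr(c["T"]))
cv2.imwrite("pics/w5c.png",cv2.resize(w[120:330,200:440],None,fx=3,fy=3,interpolation=2)[:600])
E
```

```text
8.1 [-0.28  0.5  -0.23] [  1.13   0.4  178.03] [539.78 -30.49 198.03] [ -3.39  13.75 104.91   0.    61.35   6.1 ]
array([[  0.99,  -0.16,  -0.05, 553.6 ],
       [ -0.17,  -0.94,  -0.29,  54.18],
       [  0.  ,   0.3 ,  -0.95, 369.16],
       [  0.  ,   0.  ,   0.  ,   1.  ]])
```

View pics/w5c.png

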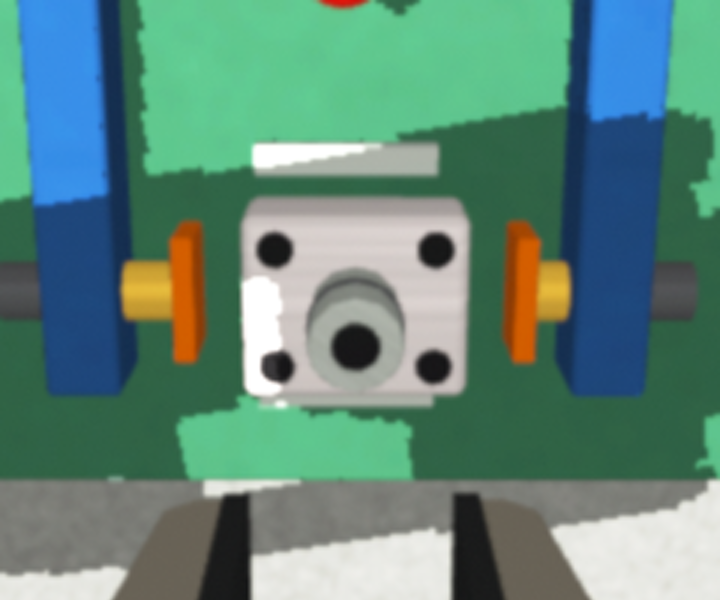

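The block is flat in the nest and released. Each pad is about 10 mm clear (crop columns 204|242 and 468|506), so the total turn needed is about 2.07 + 0.41 = 2.47 rad. I now go to the trailing side of the top spoke, at 8.5°.

Call:
{"fn": "arm_command", "kwargs": {
  "deltas": [
    [0,-17,-1,0,0,0,0],
    [-40,-17,-1,0,0,0,0],
    [-80,-17,-1,0,0,0,0],
    [-115,-17,-1,0,0,0,0],
    [-130,-17,-1,0,0,0,0],
    [-130,0,-1,0,0,0,0],
    [-130,15,-1,0,0,0,0],
    [-130,15,-1,0,0,0,0],
    [-130,15,-1,0,0,0,0]
  ]
}}

```text
time: 8.9
tcp_pos: [559.2, 97.6, 181.4]
ee_rot: [[-0.165, -0.004, 0.986], [-0.986, -0.001, -0.165], [0.001, -1.0, -0.004]]
contact_force: [-0.7, -0.5, 0.3]
opening: 0.4
```

```bash
cat >> h.py <<'E'
def ax(P): d=np.array(P)-SA; return np.array([d@CX,d@CY,d[2]])
def spokes():
    c=manip.camera_model("side"); w=manip.grab_frame("side"); h=cv2.cvtColor(w,cv2.COLOR_BGR2HSV)
    red=((h[...,0]<7)|(h[...,0]>173))&(h[...,1]>150)
    for a,p,cn in blobs(red,5,(225,190,310,270)):
        d=onplane2(c,p,SA,CX)-SA; r=np.hypot(d@CY,d[2]); print("ball",a,p,"r %.1f ang %.1f"%(r,np.degrees(np.arctan2(d@CY,d[2]))))
    return w
def stroke(y0z0,ths,dp=3):
    for t in ths:
        r=np.radians(t); y=72*np.sin(r)-18; z=72*np.cos(r)-dp; print("th",t,"row %.1f %.1f"%(-(y-y0z0[1]),-(z-y0z0[2])))
E
python3 - <<'E'
from h import *
s=manip.observe();a=ax(s["tcp_pos"]);print(s["time"],s["opening"],s["contact_force"],a)
stroke(a,range(5,57,5)); cv2.imwrite("pics/s6.png",spokes())
E
```

```text
8.9 0.4264010908468683 [-0.7  -0.52  0.31] [ -0.9  -20.04  66.41]
th 5 row -8.3 -2.3
th 10 row -14.5 -1.5
th 15 row -20.7 -0.1
th 20 row -26.7 1.8
th 25 row -32.5 4.2
th 30 row -38.0 7.1
th 35 row -43.3 10.4
th 40 row -48.3 14.3
th 45 row -52.9 18.5
th 50 row -57.2 23.1
th 55 row -61.0 28.1
ball 14.5 [273.  257.5] r 72.2 ang -137.1
ball 5.5 [256.5 245.5] r 78.3 ang 151.5
ball 19.5 [273.5 236.5] r 69.7 ang -65.2
ball 7.5 [246.5 216.5] r 74.7 ang 80.8
```

Call:
{"fn": "arm_command", "kwargs": {
  "deltas": [
    [-8.3,-1,0,0,0,0,0],
    [-14.5,-1,0,0,0,0,0],
    [-20.7,0,0,0,0,0,0],
    [-26.7,2,0,0,0,0,0],
    [-32.5,4,0,0,0,0,0],
    [-38,7,0,0,0,0,0],
    [-43.3,10.5,0,0,0,0,0],
    [-48.3,14.3,0,0,0,0,0],
    [-53,18.5,0,0,0,0,0],
    [-57.2,23,0,0,0,0,0],
    [-61,28,0,0,0,0,0],
    [-61,28,0,0,0,0,0]
  ]
}}

```text
time: 9.95
tcp_pos: [571.4, 158.6, 155.9]
ee_rot: [[-0.165, 0.001, 0.986], [-0.986, -0.0, -0.165], [-0.0, -1.0, 0.001]]
contact_force: [0.3, -1.4, 2.5]
opening: 0.5
```

```bash
python3 - <<'E'
from h import *
s=manip.observe();a=ax(s["tcp_pos"]);print(s["time"],s["opening"],s["contact_force"],s["contact_force"]@CY,a)
cv2.imwrite("pics/s7.png",spokes())
E
```

```text
9.95 0.46686244951414013 [ 0.34 -1.37  2.53] -1.2934342969523014 [ 1.09 42.15 40.95]
ball 10.5 [268. 257.] r 73.8 ang -162.9
ball 19.0 [276.  246.5] r 70.9 ang -89.4
ball 15.5 [263.  216.5] r 70.6 ang -16.6
```

Call:
{"fn": "arm_command", "kwargs": {
  "deltas": [
    [2,-30,-1,0,0,0,0],
    [4,-60,-1,0,0,0,0],
    [40,-60,-1,0,0,0,0],
    [80,-60,-1,0,0,0,0],
    [92,-60,-1,0,0,0,0],
    [92,-60,-1,0,0,0,0],
    [92,-30,-1,0,0,0,0],
    [92,-25,-1,0,0,0,0],
    [92,-25,-1,0,0,0,0],
    [92,-25,-1,0,0,0,0]
  ]
}}

```text
time: 10.83
tcp_pos: [554.5, 68.2, 180.5]
ee_rot: [[-0.165, -0.001, 0.986], [-0.986, 0.0, -0.165], [0.0, -1.0, -0.001]]
contact_force: [0.2, 0.1, -0.4]
opening: 0.6
```

```bash
python3 - <<'E'
from h import *
s=manip.observe();a=ax(s["tcp_pos"]);print(s["time"],s["opening"],s["contact_force"],a)
stroke(a,range(-14,52,6))
E
```

```text
10.8333 0.5545639477436201 [ 0.2   0.14 -0.38] [ -0.69 -49.83  65.47]
th -14 row -14.4 -1.4
th -8 row -21.8 -2.8
th -2 row -29.3 -3.5
th 4 row -36.9 -3.4
th 10 row -44.3 -2.4
th 16 row -51.7 -0.7
th 22 row -58.8 1.7
th 28 row -65.6 4.9
th 34 row -72.1 8.8
th 40 row -78.1 13.3
th 46 row -83.6 18.5
```

Call:
{"fn": "arm_command", "kwargs": {
  "deltas": [
    [-7,-1,0,0,0,0,0],
    [-14.4,-1.4,0,0,0,0,0],
    [-21.8,-2.8,0,0,0,0,0],
    [-29.3,-3.5,0,0,0,0,0],
    [-36.9,-3.4,0,0,0,0,0],
    [-44.3,-2.4,0,0,0,0,0],
    [-51.7,-0.7,0,0,0,0,0]
  ]
}}

```text
time: 11.42
tcp_pos: [563.9, 118.5, 182.8]
ee_rot: [[-0.164, 0.002, 0.986], [-0.986, -0.002, -0.164], [0.001, -1.0, 0.002]]
contact_force: [-0.8, -7.1, 5.6]
opening: 0.4
```

Call:
{"fn": "arm_command", "kwargs": {
  "deltas": [
    [-7.1,2.4,0,0,0,0,0],
    [-13.9,5.6,0,0,0,0,0],
    [-20.4,9.5,0,0,0,0,0],
    [-26.4,14,0,0,0,0,0],
    [-31.9,19.2,0,0,0,0,0],
    [-31.9,19.2,0,0,0,0,0],
    [-31.9,19.2,0,0,0,0,0]
  ]
}}

```text
time: 12.0
tcp_pos: [569.0, 150.9, 162.8]
ee_rot: [[-0.164, 0.002, 0.986], [-0.986, 0.001, -0.164], [-0.001, -1.0, 0.001]]
contact_force: [0.3, 0.1, 1.9]
opening: 0.5
```

```bash
python3 - <<'E'
from h import *
s=manip.observe();a=ax(s["tcp_pos"]);print(s["time"],s["opening"],s["contact_force"],s["contact_force"]@CY,a)
cv2.imwrite("pics/s8.png",spokes())
E
```

```text
12.0 0.518979049100433 [0.35 0.12 1.87] 0.17479166872070634 [ 0.03 34.12 47.8 ]
ball 11.5 [266. 256.] r 75.2 ang -171.6
ball 19.0 [276.5 250. ] r 72.5 ang -98.5
ball 17.0 [265.  219.5] r 69.5 ang -24.5
```

Call:
{"fn": "arm_command", "kwargs": {
  "deltas": [
    [2,-30,0,0,0,0,0],
    [4,-52,0,0,0,0,0],
    [40,-52,0,0,0,0,0],
    [80,-52,0,0,0,0,0],
    [94,-52,0,0,0,0,0],
    [94,-52,0,0,0,0,0],
    [94,-25,0,0,0,0,0],
    [94,-15,0,0,0,0,0],
    [94,-15,0,0,0,0,0],
    [94,-15,0,0,0,0,0]
  ]
}}

```text
time: 12.88
tcp_pos: [552.3, 57.9, 176.4]
ee_rot: [[-0.165, -0.002, 0.986], [-0.986, 0.0, -0.165], [0.0, -1.0, -0.002]]
contact_force: [0.7, 0.1, 0.8]
opening: 0.1
```

```bash
python3 - <<'E'
from h import *
s=manip.observe();a=ax(s["tcp_pos"]);print(s["time"],s["opening"],s["contact_force"],a)
stroke(a,range(-28,13,4))
E
```

```text
12.8833 0.06637753845734773 [0.71 0.05 0.78] [ -1.08 -60.35  61.42]
th -28 row -8.5 0.8
th -24 row -13.1 -1.4
th -20 row -17.7 -3.2
th -16 row -22.5 -4.8
th -12 row -27.4 -6.0
th -8 row -32.3 -6.9
th -4 row -37.3 -7.4
th 0 row -42.3 -7.6
th 4 row -47.4 -7.4
th 8 row -52.4 -6.9
th 12 row -57.3 -6.0
```

Call:
{"fn": "arm_command", "kwargs": {
  "deltas": [
    [-8.5,0,0,0,0,0,0],
    [-11,-0.5,0,0,0,0,0],
    [-13,-1.4,0,0,0,0,0],
    [-15.4,-2.3,0,0,0,0,0],
    [-17.7,-3.2,0,0,0,0,0],
    [-20.1,-4,0,0,0,0,0],
    [-22.5,-4.8,0,0,0,0,0]
  ]
}}

```text
time: 13.47
tcp_pos: [556.8, 78.2, 182.6]
ee_rot: [[-0.164, 0.001, 0.986], [-0.986, -0.003, -0.164], [0.003, -1.0, 0.001]]
contact_force: [-0.9, -8.8, 4.5]
opening: 0.6
```

Call:
{"fn": "arm_command", "kwargs": {
  "deltas": [
    [-2.5,-0.6,0,0,0,0,0],
    [-5,-1.2,0,0,0,0,0],
    [-7.4,-1.7,0,0,0,0,0],
    [-9.8,-2.1,0,0,0,0,0]
  ]
}}

```text
time: 13.8
tcp_pos: [558.6, 87.8, 185.4]
ee_rot: [[-0.164, 0.001, 0.986], [-0.986, -0.003, -0.164], [0.003, -1.0, 0.002]]
contact_force: [-2.1, -9.2, 8.7]
opening: 0.1
```

```bash
cat >> h.py <<'E'
def torque():
    s=manip.observe(); a=ax(s["tcp_pos"]); fy,fz=-(s["contact_force"]@CY),-s["contact_force"][2]
    yf=a[1]+10; th=np.degrees(np.arcsin((yf+8)/72)); z=72*np.cos(np.radians(th))
    print("t",s["time"],"axis pos",a,"F on ball y,z",fy,fz,"theta %.1f torque %.3f"%(th,(z*fy-yf*fz)/1000))
E
python3 - <<'E'
from h import *
torque()
E
```

```text
t 13.8 axis pos [  0.14 -29.84  70.36] F on ball y,z 9.454786697183708 -8.73489631577841 theta -9.5 torque 0.498
```

Call:
{"fn": "arm_command", "kwargs": {
  "deltas": [
    [-2.5,-0.3,0,0,0,0,0],
    [-5,-0.5,0,0,0,0,0],
    [-7.5,-0.6,0,0,0,0,0]
  ]
}}

```text
time: 14.05
tcp_pos: [559.9, 95.4, 185.9]
ee_rot: [[-0.165, 0.002, 0.986], [-0.986, -0.002, -0.165], [0.002, -1.0, 0.002]]
contact_force: [-1.7, -7.9, 6.8]
opening: -0.0
```

```bash
python3 - <<'E'
from h import *
torque()
c=manip.camera_model("wrist");w=manip.grab_frame("wrist");cv2.imwrite("pics/w9.png",w)
for P in (N+30*UZ,N+[-40,0,0],N+[40,0,0]): print(proj(c,P))
ct=manip.camera_model("top");t=manip.grab_frame("top");cv2.imwrite("pics/t9.png",t);print(proj(ct,N+30*UZ))
s=spokes();cv2.imwrite("pics/s9.png",s)
u,v=proj(manip.camera_model("side"),N+30*UZ).astype(int);print(u,v)
cv2.imwrite("pics/s9c.png",cv2.resize(s[v-40:v+40,u-45:u+45],None,fx=7,fy=7,interpolation=2))
E
```

```text
t 14.05 axis pos [  0.25 -22.12  70.91] F on ball y,z 8.04754732229287 -6.770387339279196 theta -3.3 torque 0.496
[316.21 368.07]
[273.83 354.94]
[358.87 342.37]
[313.85 269.11]
ball 12.5 [271. 258.] r 73.3 ang -148.9
ball 20.5 [275.5 241.5] r 73.0 ang -76.1
ball 11.0 [247. 213.] r 73.0 ang 67.9
295 281
```

View pics/s9c.png

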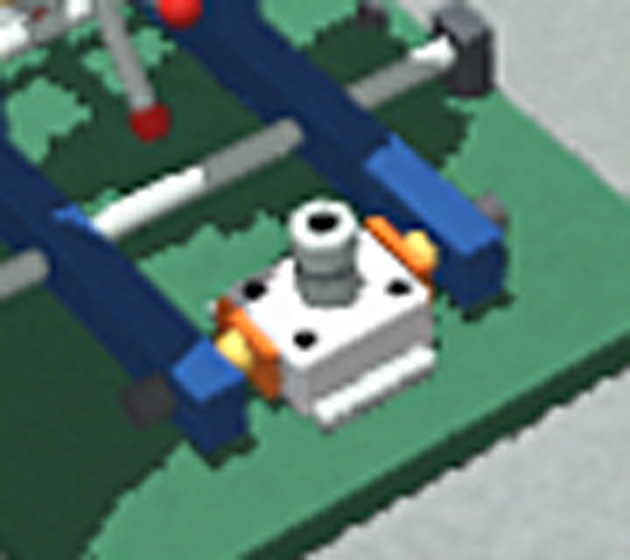

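The pads look about to touch and the torque is still free at 0.50 N m. I push on in small steps and read the torque while moving.

Call:
{"fn": "arm_command", "kwargs": {
  "deltas": [
    [-2.5,0,0,0,0,0,0],
    [-5,0,0,0,0,0,0],
    [-7.5,0.3,0,0,0,0,0]
  ]
}}

```text
time: 14.45
tcp_pos: [561.2, 102.9, 185.5]
ee_rot: [[-0.165, 0.001, 0.986], [-0.986, -0.002, -0.165], [0.002, -1.0, 0.002]]
contact_force: [-2.3, -8.0, 5.6]
opening: 0.4
```

```bash
python3 - <<'E'
from h import *
torque()
E
```

```text
t 14.45 axis pos [  0.2  -14.49  70.53] F on ball y,z 8.30877918261314 -5.611006968136422 theta 2.8 torque 0.572
```

Call:
{"fn": "arm_command", "kwargs": {
  "deltas": [
    [-2.5,0.4,0,0,0,0,0],
    [-5,0.9,0,0,0,0,0]
  ]
}}

```text
time: 14.62
tcp_pos: [562.0, 108.0, 184.5]
ee_rot: [[-0.165, 0.001, 0.986], [-0.986, -0.002, -0.165], [0.002, -1.0, 0.002]]
contact_force: [-0.8, -7.5, 5.4]
opening: 0.3
```

```bash
python3 - <<'E'
from h import *
torque()
w=manip.grab_frame("wrist");cv2.imwrite("pics/w10.png",w);cv2.imwrite("pics/w10c.png",cv2.resize(w[260:460,200:440],None,fx=3,fy=3,interpolation=2))
E
```

```text
t 14.6167 axis pos [ 0.17 -9.35 69.54] F on ball y,z 7.487439419134812 -5.357884236653711 theta 6.9 torque 0.539
```

View pics/w10c.png

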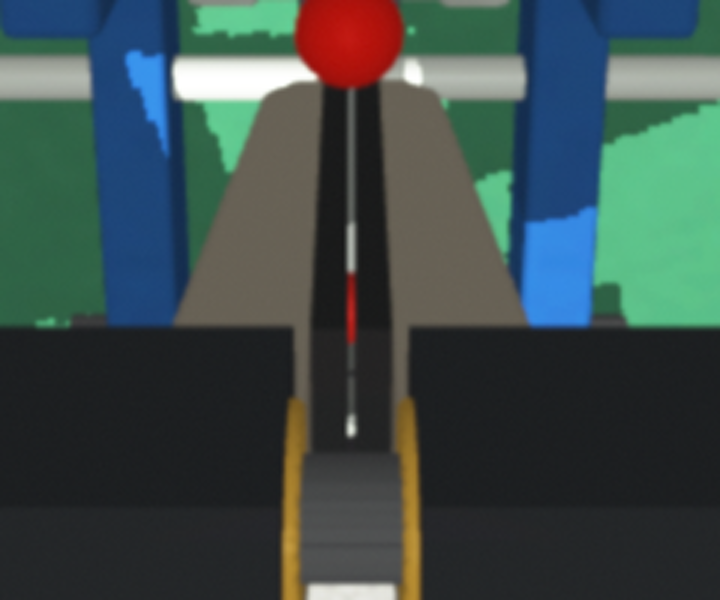

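The gripper hides the nest from here, so I lift off and look at it from the earlier viewpoint to settle the grip state.

Call:
{"fn": "arm_command", "kwargs": {
  "deltas": [
    [3,-20,0,0,0,0,0],
    [10,-30,0,0,0,0,0],
    [50,-30,0,0,0,0,0],
    [90,-25,0,0,0,0,0],
    [130,-14,1,0,0,0,0],
    [140,-14,1,0,0,0,0],
    [140,-14,1,0,0,0,0],
    [140,-14,1,0,0,0,0],
    [140,-14,1,0,0,0,0]
  ]
}}

```text
time: 15.42
tcp_pos: [540.0, -28.6, 197.9]
ee_rot: [[-0.165, 0.001, 0.986], [-0.986, 0.0, -0.165], [-0.001, -1.0, 0.001]]
contact_force: [0.9, -0.5, -0.6]
opening: 0.6
```

```bash
python3 - <<'E'
from h import *
s=manip.observe();print(s["time"],ax(s["tcp_pos"]))
c=manip.camera_model("wrist");w=manip.grab_frame("wrist");cv2.imwrite("pics/w11.png",w)
spokes()
a=cv2.imread("pics/w5.png")
k=cv2.resize(np.vstack([a[180:260,180:460],w[180:260,180:460]]),None,fx=2.8,fy=2.8,interpolation=2); 
cv2.imwrite("pics/w11c.png",k)
# blue inner faces at nest rows (z=57 top edge)
for n,im in(("w5",a),("w11",w)):
    h=cv2.cvtColor(im,cv2.COLOR_BGR2HSV)
    blue=(h[...,0]>100)&(h[...,0]<125)&(h[...,1]>150); org=(h[...,0]>5)&(h[...,0]<18)&(h[...,1]>200)&(h[...,2]>120)
    for nm,m in(("blue",blue),("orange",org)):
        out=[]
        for r in range(205,236,3):
            x=np.flatnonzero(m[r,180:460])+180; l=x[x<318];rr=x[x>318]
            if len(l) and len(rr): out.append((r,l.min(),l.max(),rr.min(),rr.max()))
        print(n,nm,out)
E
```

```text
15.4167 [   1.   -147.74   82.89]
ball 15.5 [272.9 257.8] r 72.9 ang -138.4
ball 18.5 [273.5 236.5] r 69.7 ang -65.2
ball 8.5 [247. 216.] r 72.0 ang 77.4
w5 blue [(205, np.int64(213), np.int64(243), np.int64(387), np.int64(417)), (208, np.int64(213), np.int64(239), np.int64(391), np.int64(417)), (211, np.int64(213), np.int64(238), np.int64(391), np.int64(416)), (214, np.int64(214), np.int64(238), np.int64(392), np.int64(416)), (217, np.int64(214), np.int64(238), np.int64(392), np.int64(416)), (220, np.int64(214), np.int64(238), np.int64(392), np.int64(416)), (223, np.int64(214), np.int64(239), np.int64(391), np.int64(415)), (226, np.int64(214), np.int64(240), np.int64(390), np.int64(415)), (229, np.int64(214), np.int64(244), np.int64(386), np.int64(415)), (232, np.int64(215), np.int64(244), np.int64(386), np.int64(415)), (235, np.int64(215), np.int64(244), np.int64(386), np.int64(415))]
w5 orange [(205, np.int64(257), np.int64(266), np.int64(369), np.int64(379)), (208, np.int64(257), np.int64(266), np.int64(369), np.int64(379)), (211, np.int64(257), np.int64(266), np.int64(369), np.i
[... 1343 characters left out ...]
np.int64(357), np.int64(363)), (208, np.int64(272), np.int64(279), np.int64(357), np.int64(363)), (211, np.int64(272), np.int64(279), np.int64(357), np.int64(364)), (214, np.int64(272), np.int64(279), np.int64(357), np.int64(363)), (217, np.int64(272), np.int64(279), np.int64(357), np.int64(363)), (220, np.int64(272), np.int64(279), np.int64(357), np.int64(363)), (223, np.int64(279), np.int64(279), np.int64(357), np.int64(363)), (226, np.int64(272), np.int64(279), np.int64(357), np.int64(363)), (229, np.int64(272), np.int64(272), np.int64(357), np.int64(363)), (232, np.int64(273), np.int64(273), np.int64(357), np.int64(362)), (235, np.int64(279), np.int64(279), np.int64(356), np.int64(362))]
```

View pics/w11c.png

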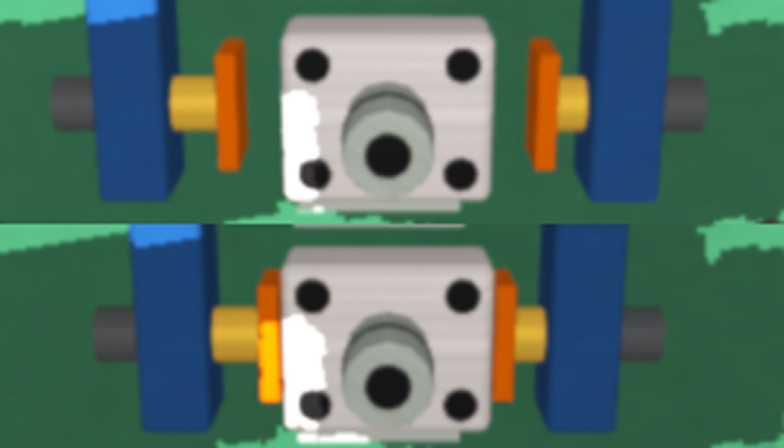

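From the same viewpoint, both pads now just meet the block with no measurable compression. The jaw-to-pad distance is unchanged: 44 px on the left and 38 px on the right in both frames. My 10 mm gap estimate was therefore about 1.5 mm short, and the torque reading agrees. About 0.35–0.4 rad is left, so I go back to the same spoke.

Call:
{"fn": "arm_command", "kwargs": {
  "deltas": [
    [0,-20,0,0,0,0,0],
    [-40,-25,0,0,0,0,0],
    [-80,-25,-1,0,0,0,0],
    [-115,-25,-1,0,0,0,0],
    [-128,-25,-1,0,0,0,0],
    [-128,0,-1,0,0,0,0],
    [-128,15,-1,0,0,0,0],
    [-128,15,-1,0,0,0,0],
    [-128,15,-1,0,0,0,0]
  ]
}}

```text
time: 16.27
tcp_pos: [558.9, 97.3, 181.8]
ee_rot: [[-0.164, -0.002, 0.986], [-0.986, -0.0, -0.164], [0.001, -1.0, -0.002]]
contact_force: [-0.1, -0.4, -0.4]
opening: 0.6
```

```bash
python3 - <<'E'
from h import *
s=manip.observe();a=ax(s["tcp_pos"]);print(s["time"],s["contact_force"],a)
stroke(a,(4,6,8,10,12,14,16))
E
```

```text
16.2667 [-0.11 -0.37 -0.44] [ -1.15 -20.37  66.8 ]
th 4 row -7.4 -2.0
th 6 row -9.9 -1.8
th 8 row -12.4 -1.5
th 10 row -14.9 -1.1
th 12 row -17.3 -0.6
th 14 row -19.8 -0.1
th 16 row -22.2 0.6
```

Call:
{"fn": "arm_command", "kwargs": {
  "deltas": [
    [-5,-1,1,0,0,0,0],
    [-9.9,-1,1,0,0,0,0],
    [-12.4,-1,1,0,0,0,0],
    [-14.9,-0.6,1,0,0,0,0],
    [-17.3,-0.3,1,0,0,0,0]
  ]
}}

```text
time: 16.68
tcp_pos: [564.1, 112.9, 183.9]
ee_rot: [[-0.165, 0.002, 0.986], [-0.986, -0.002, -0.165], [0.002, -1.0, 0.002]]
contact_force: [-1.7, -7.5, 5.5]
opening: 0.3
```

```bash
python3 - <<'E'
from h import *
torque()
E
```

```text
t 16.6833 axis pos [ 1.41 -4.16 68.85] F on ball y,z 7.638443666235334 -5.465323534454472 theta 11.1 torque 0.572
```

Call:
{"fn": "arm_command", "kwargs": {
  "deltas": [
    [-2.4,0.6,0,0,0,0,0],
    [-4.8,1.3,0,0,0,0,0]
  ]
}}

```text
time: 16.85
tcp_pos: [564.8, 117.5, 182.6]
ee_rot: [[-0.165, 0.002, 0.986], [-0.986, -0.002, -0.165], [0.002, -1.0, 0.002]]
contact_force: [-0.7, -7.9, 5.3]
opening: 0.3
```

```bash
python3 - <<'E'
from h import *
torque()
E
```

```text
t 16.85 axis pos [ 1.35  0.52 67.6 ] F on ball y,z 7.927181717101493 -5.330543844744933 theta 14.9 torque 0.608
```

Call:
{"fn": "arm_command", "kwargs": {
  "deltas": [
    [-2.4,0.8,0,0,0,0,0],
    [-4.7,1.7,0,0,0,0,0]
  ]
}}

```text
time: 17.02
tcp_pos: [565.5, 122.1, 180.9]
ee_rot: [[-0.165, 0.001, 0.986], [-0.986, -0.002, -0.165], [0.002, -1.0, 0.002]]
contact_force: [-1.2, -7.6, 6.5]
opening: 0.7
```

```bash
python3 - <<'E'
from h import *
torque()
E
```

```text
t 17.0167 axis pos [ 1.28  5.13 65.86] F on ball y,z 7.739780908473297 -6.531184820980487 theta 18.7 torque 0.627
```

Call:
{"fn": "arm_command", "kwargs": {
  "deltas": [
    [-2.4,0.9,0,0,0,0,0],
    [-4.7,1.9,0,0,0,0,0]
  ]
}}

```text
time: 17.18
tcp_pos: [566.2, 126.6, 178.9]
ee_rot: [[-0.165, 0.001, 0.986], [-0.986, -0.002, -0.165], [0.002, -1.0, 0.002]]
contact_force: [-1.5, -7.5, 6.4]
opening: 0.5
```

```bash
python3 - <<'E'
from h import *
torque()
E
```

```text
t 17.1833 axis pos [ 1.26  9.74 63.94] F on ball y,z 7.689789173373171 -6.3936418303729035 theta 22.7 torque 0.637
```

Call:
{"fn": "arm_command", "kwargs": {
  "deltas": [
    [-1.2,0.5,0,0,0,0,0],
    [-2.3,1,0,0,0,0,0]
  ]
}}

```text
time: 17.35
tcp_pos: [566.6, 128.9, 178.0]
ee_rot: [[-0.165, 0.001, 0.986], [-0.986, -0.002, -0.165], [0.002, -1.0, 0.002]]
contact_force: [-0.8, -8.3, 5.8]
opening: 0.7
```

```bash
python3 - <<'E'
from h import *
torque()
E
```

```text
t 17.35 axis pos [ 1.25 12.02 62.95] F on ball y,z 8.305165589304082 -5.75401024559507 theta 24.6 torque 0.670
```

Call:
{"fn": "arm_command", "kwargs": {
  "deltas": [
    [3,-25,0,0,0,0,0],
    [10,-45,0,0,0,0,0],
    [50,-45,0,0,0,0,0],
    [90,-40,0,0,0,0,0],
    [130,-30,0,0,0,0,0],
    [155,-20,0,0,0,0,0],
    [160,-20,0,0,0,0,0],
    [160,-20,0,0,0,0,0],
    [160,-20,0,0,0,0,0],
    [160,-20,0,0,0,0,0]
  ]
}}

```text
time: 18.18
tcp_pos: [540.5, -26.6, 197.4]
ee_rot: [[-0.165, 0.001, 0.986], [-0.986, 0.0, -0.165], [-0.001, -1.0, 0.001]]
contact_force: [-0.1, 0.1, -0.1]
opening: 0.2
```

```bash
cat >> h.py <<'E'
def edges(im):
    # subpixel: mean over rows of jaw outer edge (blue, z=57) and pad outer edge (orange, top edge)
    h=cv2.cvtColor(im,cv2.COLOR_BGR2HSV).astype(int)
    blue=(h[...,0]>100)&(h[...,0]<125)&(h[...,1]>150); org=(h[...,0]>5)&(h[...,0]<28)&(h[...,1]>200)&(h[...,2]>120)
    res=[]
    for m,rows in((blue,range(204,238)),):
        L=[np.flatnonzero(m[r,180:318]).min()+180 for r in rows]; R=[np.flatnonzero(m[r,318:460]).max()+318 for r in rows]
        Li=[np.flatnonzero(m[r,180:318]).max()+180 for r in range(231,248)]; Ri=[np.flatnonzero(m[r,318:460]).min()+318 for r in range(231,248)]
        res+=[np.mean(L),np.mean(R),np.median(Li),np.median(Ri)]
    o=(h[...,0]>5)&(h[...,0]<22)&(h[...,1]>200)&(h[...,2]>100)
    rows=list(range(199,206))+list(range(232,238))
    L=[(np.flatnonzero(o[r,230:318])+230) for r in rows]; R=[np.flatnonzero(o[r,318:400])+318 for r in rows]
    res+=[np.mean([x.min() for x in L if len(x)]),np.mean([x.max() for x in R if len(x)])]
    return np.array(res)
E
python3 - <<'E'
from h import *
s=manip.observe();print(s["time"],ax(s["tcp_pos"]))
w=manip.grab_frame("wrist");cv2.imwrite("pics/w12.png",w)
spokes()
for n in("w5","w11","w12"):
    e=edges(cv2.imread(f"pics/{n}.png")); print(n,e,"jaw sep",e[1]-e[0],e[3]-e[2],"pad sep",e[5]-e[4],"stem L,R",e[4]-e[0],e[1]-e[5])
a=cv2.imread("pics/w5.png")
E
```

```text
18.1833 [   1.17 -145.65   82.43]
ball 18.0 [275.15 255.73] r 72.3 ang -121.5
ball 7.5 [260.5 250.5] r 75.6 ang 166.8
ball 15.5 [270.5 229. ] r 69.8 ang -48.1
w5 [213.94 415.76 244.   386.   257.46 378.  ] jaw sep 201.8235294117647 142.0 pad sep 120.53846153846155 stem L,R 43.52036199095022 37.76470588235293
w11 [228.97 400.5  258.   372.   272.85 362.38] jaw sep 171.52941176470588 114.0 pad sep 89.53846153846149 stem L,R 43.87556561085975 38.11538461538464
w12 [230.5  398.56 260.   370.   273.69 361.15] jaw sep 168.05882352941177 110.0 pad sep 87.46153846153845 stem L,R 43.19230769230768 37.404977375565636
```

From w11 to w12 the spokes turned 17° and both stems shortened by about 0.55–0.7 mm, which means about 10–13 N. The torque reading says about 15 N. I need roughly 14° more on the same spoke.

Call:
{"fn": "arm_command", "kwargs": {
  "deltas": [
    [0,-20,0,0,0,0,0],
    [-40,-28,0,0,0,0,0],
    [-80,-28,-1,0,0,0,0],
    [-120,-28,-1,0,0,0,0],
    [-148,-28,-1,0,0,0,0],
    [-150,-28,-1,0,0,0,0],
    [-150,0,-1,0,0,0,0],
    [-150,18,-1,0,0,0,0],
    [-150,18,-1,0,0,0,0],
    [-150,18,-1,0,0,0,0]
  ]
}}

```text
time: 19.12
tcp_pos: [562.7, 120.5, 178.2]
ee_rot: [[-0.164, -0.002, 0.986], [-0.986, -0.0, -0.164], [0.001, -1.0, -0.002]]
contact_force: [0.8, 0.6, -0.9]
opening: 0.4
```

```bash
python3 - <<'E'
from h import *
s=manip.observe();a=ax(s["tcp_pos"]);print(s["time"],s["contact_force"],a)
stroke(a,(18,20,22,24,26,28,30,32,34,36,38,40))
E
```

```text
19.1167 [ 0.8   0.64 -0.88] [-1.19  3.11 63.23]
th 18 row -1.1 -2.2
th 20 row -3.5 -1.4
th 22 row -5.9 -0.5
th 24 row -8.2 0.5
th 26 row -10.5 1.5
th 28 row -12.7 2.7
th 30 row -14.9 3.9
th 32 row -17.0 5.2
th 34 row -19.2 6.5
th 36 row -21.2 8.0
th 38 row -23.2 9.5
th 40 row -25.2 11.1
```

Call:
{"fn": "arm_command", "kwargs": {
  "deltas": [
    [-4,-1,0,0,0,0,0],
    [-7,0,0,0,0,0,0],
    [-10.5,1.5,0,0,0,0,0],
    [-12.7,2.7,0,0,0,0,0],
    [-14.9,3.9,0,0,0,0,0]
  ]
}}

```text
time: 19.53
tcp_pos: [566.5, 133.9, 176.1]
ee_rot: [[-0.165, 0.002, 0.986], [-0.986, -0.002, -0.165], [0.002, -1.0, 0.002]]
contact_force: [-1.2, -7.9, 6.4]
opening: 0.3
```

```bash
python3 - <<'E'
from h import *
torque()
E
```

```text
t 19.5333 axis pos [ 0.39 16.99 61.11] F on ball y,z 7.949314280438624 -6.42531418379665 theta 29.1 torque 0.674
```

Call:
{"fn": "arm_command", "kwargs": {
  "deltas": [
    [-2.1,1.3,0,0,0,0,0],
    [-4.3,2.6,0,0,0,0,0]
  ]
}}

```text
time: 19.7
tcp_pos: [567.2, 138.0, 173.5]
ee_rot: [[-0.165, 0.001, 0.986], [-0.986, -0.002, -0.165], [0.002, -1.0, 0.002]]
contact_force: [-1.8, -7.8, 6.5]
opening: 0.7
```

```bash
python3 - <<'E'
from h import *
torque()
E
```

```text
t 19.7 axis pos [ 0.33 21.08 58.49] F on ball y,z 7.96875306906014 -6.457104067711891 theta 32.9 torque 0.683
```

Call:
{"fn": "arm_command", "kwargs": {
  "deltas": [
    [-2,1.5,0,0,0,0,0],
    [-3.3,2.4,0,0,0,0,0]
  ]
}}

```text
time: 19.87
tcp_pos: [567.8, 141.3, 171.2]
ee_rot: [[-0.165, 0.002, 0.986], [-0.986, -0.002, -0.165], [0.002, -1.0, 0.002]]
contact_force: [-1.6, -8.6, 7.3]
opening: 0.4
```

```bash
python3 - <<'E'
from h import *
torque()
spokes()
E
```

```text
t 19.8667 axis pos [ 0.39 24.48 56.15] F on ball y,z 8.738560524556124 -7.291003637013247 theta 36.2 torque 0.759
ball 9.5 [263.5 253.5] r 74.1 ang 178.7
ball 15.0 [276. 253.] r 71.7 ang -109.6
ball 15.0 [268. 224.] r 70.4 ang -36.5
```

Call:
{"fn": "arm_command", "kwargs": {
  "deltas": [
    [-1.5,1.2,0,0,0,0,0],
    [-2.9,2.4,0,0,0,0,0]
  ]
}}

```text
time: 20.08
tcp_pos: [568.3, 144.1, 169.0]
ee_rot: [[-0.165, 0.002, 0.986], [-0.986, -0.002, -0.165], [0.002, -1.0, 0.002]]
contact_force: [-2.7, -7.9, 9.4]
opening: 0.7
```

```bash
python3 - <<'E'
from h import *
torque()
E
```

```text
t 20.0833 axis pos [ 0.42 27.34 53.97] F on ball y,z 8.26920044933276 -9.377975636333522 theta 39.0 torque 0.813
```

Call:
{"fn": "arm_command", "kwargs": {
  "deltas": [
    [3,-25,0,0,0,0,0],
    [10,-54,0,0,0,0,0],
    [50,-56,0,0,0,0,0],
    [90,-53,0,0,0,0,0],
    [130,-45,0,0,0,0,0],
    [165,-35,0,0,0,0,0],
    [173,-29,1,0,0,0,0],
    [173,-29,1,0,0,0,0],
    [173,-29,1,0,0,0,0],
    [173,-29,1,0,0,0,0]
  ]
}}

```text
time: 20.92
tcp_pos: [540.8, -24.2, 197.0]
ee_rot: [[-0.165, 0.001, 0.986], [-0.986, 0.0, -0.165], [-0.001, -1.0, 0.001]]
contact_force: [0.2, -0.7, 0.4]
opening: 0.4
```

```bash
python3 - <<'E'
from h import *
s=manip.observe();print(s["time"],s["contact_force"],ax(s["tcp_pos"]))
w=manip.grab_frame("wrist");cv2.imwrite("pics/w13.png",w)
spokes()
for n in("w5","w11","w12","w13"):
    e=edges(cv2.imread(f"pics/{n}.png")); print(n,e,"jaw sep",e[1]-e[0],e[3]-e[2],"pad sep",e[5]-e[4],"stem L,R",e[4]-e[0],e[1]-e[5])
a=cv2.imread("pics/w12.png")
cv2.imwrite("pics/w13c.png",cv2.resize(np.vstack([a[180:260,180:460],w[180:260,180:460]]),None,fx=2.8,fy=2.8,interpolation=2))
E
```

```text
20.9167 [ 0.21 -0.67  0.43] [   1.08 -143.26   82.01]
ball 8.0 [264.  254.5] r 76.2 ang -179.6
ball 18.5 [276.2 252.4] r 72.0 ang -107.0
ball 11.5 [268.12 222.47] r 76.0 ang -34.8
w5 [213.94 415.76 244.   386.   257.46 378.  ] jaw sep 201.8235294117647 142.0 pad sep 120.53846153846155 stem L,R 43.52036199095022 37.76470588235293
w11 [228.97 400.5  258.   372.   272.85 362.38] jaw sep 171.52941176470588 114.0 pad sep 89.53846153846149 stem L,R 43.87556561085975 38.11538461538464
w12 [230.5  398.56 260.   370.   273.69 361.15] jaw sep 168.05882352941177 110.0 pad sep 87.46153846153845 stem L,R 43.19230769230768 37.404977375565636
w13 [232.09 397.35 261.   369.   274.   360.8 ] jaw sep 165.26470588235296 108.0 pad sep 86.80000000000001 stem L,R 41.91176470588235 36.5529411764706
```

View pics/w13c.png

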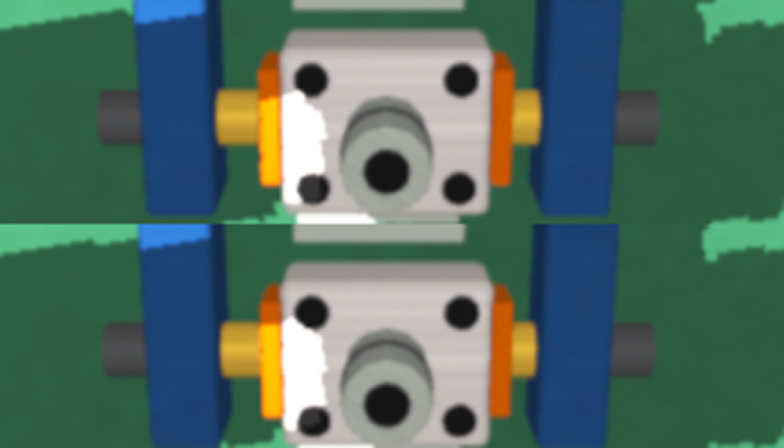

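Both pads are against the block and compressed. Torque (free level 0.50–0.55) gives 28–33 N and stem shortening gives 23–31 N. I give it a 3.5° nudge to centre the grip.

Call:
{"fn": "arm_command", "kwargs": {
  "deltas": [
    [0,-20,0,0,0,0,0],
    [-40,-28,0,0,0,0,0],
    [-80,-28,-1,0,0,0,0],
    [-120,-28,-1,0,0,0,0],
    [-158,-28,-1,0,0,0,0],
    [-163,-28,-1,0,0,0,0],
    [-163,0,-1,0,0,0,0],
    [-163,28,-1,0,0,0,0],
    [-163,28,-1,0,0,0,0],
    [-163,28,-1,0,0,0,0]
  ]
}}

```text
time: 21.85
tcp_pos: [564.8, 135.9, 167.7]
ee_rot: [[-0.164, -0.003, 0.986], [-0.986, -0.001, -0.164], [0.001, -1.0, -0.003]]
contact_force: [-0.3, -1.4, 1.0]
opening: 0.2
```

```bash
python3 - <<'E'
from h import *
s=manip.observe();a=ax(s["tcp_pos"]);print(s["time"],s["contact_force"],a)
stroke(a,(36,38,39,41,42.5))
E
```

```text
21.85 [-0.34 -1.41  0.95] [-1.61 18.62 52.65]
th 36 row -5.7 -2.6
th 38 row -7.7 -1.1
th 39 row -8.7 -0.3
th 41 row -10.6 1.3
th 42.5 row -12.0 2.6
```

Call:
{"fn": "arm_command", "kwargs": {
  "deltas": [
    [-3,-1.3,1,0,0,0,0],
    [-6,-1.3,1,0,0,0,0],
    [-8.7,-1.3,1,0,0,0,0],
    [-10.4,0.1,1,0,0,0,0],
    [-12,1.5,1,0,0,0,0]
  ]
}}

```text
time: 22.27
tcp_pos: [569.8, 145.9, 168.7]
ee_rot: [[-0.165, 0.002, 0.986], [-0.986, -0.002, -0.165], [0.002, -1.0, 0.003]]
contact_force: [-1.6, -8.4, 8.8]
opening: 0.4
```

```bash
python3 - <<'E'
from h import *
torque()
E
```

```text
t 22.2667 axis pos [ 1.64 29.38 53.71] F on ball y,z 8.549022094881703 -8.783855632030942 theta 41.1 torque 0.809
```

Call:
{"fn": "arm_command", "kwargs": {
  "deltas": [
    [3,-25,0,0,0,0,0],
    [10,-54,0,0,0,0,0],
    [50,-58,0,0,0,0,0],
    [90,-55,0,0,0,0,0],
    [130,-47,0,0,0,0,0],
    [165,-37,0,0,0,0,0],
    [175,-31,1,0,0,0,0],
    [175,-31,1,0,0,0,0],
    [175,-31,1,0,0,0,0],
    [175,-31,1,0,0,0,0]
  ]
}}

```text
time: 23.1
tcp_pos: [541.8, -24.5, 198.6]
ee_rot: [[-0.165, 0.001, 0.986], [-0.986, 0.0, -0.165], [-0.001, -1.0, 0.001]]
contact_force: [0.0, -0.2, 0.3]
opening: 0.3
```

```bash
python3 - <<'E'
from h import *
s=manip.observe();print(s["time"],s["contact_force"],ax(s["tcp_pos"]))
w=manip.grab_frame("wrist");cv2.imwrite("pics/w14.png",w)
spokes()
for n in("w13","w14"):
    e=edges(cv2.imread(f"pics/{n}.png")); print(n,e,"jaw sep",e[1]-e[0],e[3]-e[2],"pad sep",e[5]-e[4],"stem L,R",e[4]-e[0],e[1]-e[5])
E
```

```text
23.1 [ 0.04 -0.17  0.33] [   2.08 -143.32   83.6 ]
ball 10.0 [264.59 254.85] r 75.4 ang -177.2
ball 18.5 [276.25 251.75] r 71.9 ang -104.8
ball 7.0 [268. 222.] r 76.8 ang -34.0
w13 [232.09 397.35 261.   369.   274.   360.8 ] jaw sep 165.26470588235296 108.0 pad sep 86.80000000000001 stem L,R 41.91176470588235 36.5529411764706
w14 [231.35 395.38 260.   367.   272.9  359.5 ] jaw sep 164.02941176470588 107.0 pad sep 86.60000000000002 stem L,R 41.5470588235294 35.882352941176464
```

```bash
python3 - <<'E'
from h import *
print(manip.close_job()); s=manip.observe(); print(s["time"],s["contact_force"])
E
```

```text
the job is handed in; nothing more can be done
None
the job is handed in; nothing more can be done
```

I clamped the bare-spigot block in the nest at an estimated 30 N per pad (independent estimates below) and handed the job in at about 23 s. The hand-in gave no verdict.

- **Placing:** I gripped the block by its spigot, set it flat between the rails midway between the pads, and let go. The wrist image taken just after showed it free, with both pads clear.
- **Tightening:** I turned the turnbuckle about 2.9 rad in total, pushing three successive spokes with the closed fingers.
- **Last checks:**
  - **Grip:** turning torque was 0.81 N m, which means 27–33 N per pad. The pad stems had shortened by about 1.7 mm, which means about 30 N.
  - **Robot:** it was clear of everything, with a force reading near zero.
- **Disagreements:**
  - My first gap reading of 10 mm per pad was about 2 mm short, so I re-measured twice from above before finishing.
  - The torque rose more slowly with angle than the stated stiffness, and the free torque read anywhere from 0.50 to 0.57 N m. The grip is therefore only known to about ±6 N.
- **Not checked:** I took no final measurement of the bystanders. No approach went near them after the block was lifted out of the crate.

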